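# Load a plate blank into the drilling nest

### The arm

A 6-joint arm with a two-finger parallel gripper is mounted at the origin on the work surface. World frame = base frame: x ahead of the robot, y to its left, z up, the work surface at z = 0. Lengths are in m, angles in rad, forces in N, time in s.
With the tool pointing down it reaches from about 0.325 to 0.85 m from the base axis. Payload 15.5 kg.
Tool frame: the origin (TCP) lies at the very end of the fingers, on their centre line; the grasp point (between the pads) lies 19 mm behind it; z points along the fingers, y is the direction in which the jaws open and shut (so a half turn about z gives the same grasp; the last joint's range is limited). The gripper opens to 91 mm and grips with 3 to 60 N. Pads are 32 mm wide; open, the fingers measure 118 mm over their backs; the gripper's body (76 mm by 178 mm) begins 60 mm behind the grasp point.
Start: joints at [1.25, 0.494, 1.345, -0, 1.302, -0.096], TCP at [0.139, 0.609, 0.214] pointing down, gripper open.
Joint ranges: [-2.91, 2.91], [-0.82, 2.16], [0.22, 2.67], [-1.22, 4.37], [0.12, 2.79], [-3.08, 3.08]. Speed limits (rad/s): [1.89, 1.89, 2.57, 3.01, 3.01, 3.01].

### API

Orientations are given as [roll, pitch, yaw] about the fixed x, y, z axes, in that order (R = Rz(yaw) Ry(pitch) Rx(roll)).
In Python, from cell import arm gives the robot as it stands.
- The arm moves only by the shell command python3 -m inch 'ROWS' [FORCE]. ROWS is JSON, a list of rows, each an object of numbers: "x", "y", "z": the shift along the tool's x, y, z each as a share of 3 cm, from -1 to 1; "rx", "ry", "rz": the turn, a rotation vector about the tool's x, y, z each as a share of 0.1 rad, from -1 to 1; "grip": the gripper command: -1 is fully open, 1 is shut, values between are in proportion. In form: [{"x": .., "y": .., "z": .., "rx": .., "ry": .., "rz": .., "grip": ..}, ...]. A call has 1 to 20 rows; each row shifts and turns the commanded pose from where the row before left it, along the tool's axes as they then stand; what a row does not reach is not made up. A row lasts 1/8 s, in which the tool goes at most 62.5 mm and 10.7 degrees, less where a joint would pass 70% of its speed; a pose out of reach is approached as far as the arm can. A call with a number of a shift or a turn outside -1 to 1 is refused whole. A call with a gripper value outside its range is refused whole. The fingers move at their own pace and stop on an object; FORCE is the grip in N (left out, the last holds). Time passes only in rows, so rows that do not move let the fingers close. It gives the time, the measured TCP pose, the force and the opening at its end, in the units of the state.
- arm.read_state(): the state, without advancing time (a new reading comes with each control period).
- arm.capture(name): name is "scene" or "top" or "wrist"; returns a dict with "img" (420x560x3 uint8, red, green, blue), "K" (3x3 intrinsics, pixels), "distortion" ([k1, k2, p1, p2, k3] as OpenCV has them; the pictures are not rectified), "origin" and "attitude" of the camera in the world. Camera axes: x right, y up, looking along -z (the intrinsics and any distortion apply to the point x, -y, -z); pixel columns grow to the right and rows downward; lengths in m; the calibration is good to about 2 mm. A picture is of the moment at which its call begins. There is no depth.
- arm.sign_off(): hands the job in, once; it reports no verdict.
The state is a dict: "time": time; "joint_pos": joint angles; "dq": joint speeds; "joint_torque": joint torques, N m; "eef_pos": TCP position; "tcp_rot": TCP orientation; "contact_force": force on the tool from outside, world axes, zero at the start; "ft_torque": the same for the moment, N m; "opening": finger opening in m.
Only numpy, scipy, OpenCV 4.12 (cv2) and the standard library are available. Lean on these libraries where they do the work, as an engineer would, in place of code of your own. Each camera call takes 0.05 s, during which the arm holds its last target.

### The job

Slide the aluminium plate along the bench (do not lift it) up the ramp of the drilling nest and over the lip, so that it drops flat into the nest, and go on until it bears firmly on the stop screw; press it there gently but definitely, at roughly 10 N and never above 25 N. Then push the retaining bolt fully across behind the plate and let go, with the plate still bearing on the stop. Leave the other things on the bench where they are.

Things in the scene. Friction and masses are not known exactly. Their poses are not given: they have to be found in the camera images.
- plate_center (a point): Centre (half-way up) of the loose aluminium plate: 90 mm along its own x, 96 mm along y, 25 mm thick, 0.45 to 0.8 kg, five dark holes on top. It lies flat on the bench before the ramp, its +x towards the ramp (up to 0.25 rad and 30 mm off line). Too wide for most grippers; slide it. In the nest its centre is 22.5 mm above the bench and 49 to 63 mm along x of the nest.
- nest: The fixed steel drilling nest. Origin on the bench below the inner edge of the lip, on the centre line; x is the push direction, z up. Ramp 117 mm wide from bench level at x = -104 mm to 16 mm high at x = -8; flat lip 16 mm high from x = -8 to 0; behind it the nest floor, 10 mm high. Side cheeks 30 mm high, inner faces at y = +-51.5 mm, x from -104 to 125 mm, with gaps at x = -16 to 0.
- ramp_foot (a point): Middle of the foot of the nest's ramp, on the bench, at x = -104 mm of the nest. In front of it two flared guides, 30 mm high, widen from +-51.5 mm here to about +-70 mm at x = -167 mm. Pushing the plate takes about 2 to 5 N on the flat and up to about 10 N on the ramp, more where it rubs along the guides.
- stop_block: Dark steel block (24 x 44 x 36 mm) at the end of the nest; origin under its centre, 137 mm along x of the nest. It carries the stop screw, on the centre line 22.5 mm above the bench, with a black hard-rubber face (18 mm across, gives 1 mm per 8 N) towards the ramp. The face lies anywhere from 94 to 108 mm along x of the nest: not measured, to be found by feel (the push rises when the plate meets it).
- bolt (a joint): Travel of the retaining bolt, 0 (open) to 0.040 m (fully across, hard end). Steel bar 12 x 70 x 12 mm, 18.5 to 30.5 mm above the bench, over the lip at x = -7 mm of the nest; it slides along +y of the nest from the -y side with about 2.5 N of friction and stays where left. Its tip is at y = -56 mm open, -16 mm across. It passes only when the plate is down in the nest.
- bolt_peg (a point): The upright round peg on the bolt by which it is pushed: 12 mm across, from 30 to 72 mm above the bench; this point is on its axis, 51.5 mm above the bench. It stands at y = -112 mm of the nest when open, -72 mm when across.
- wrench_at (a point): Bystander, to be left alone: a steel spanner lying flat (a point on it)
- hammer_at (a point): Bystander, to be left alone: a hammer lying flat (a point on it)
- bushing_at (a point): Bystander, to be left alone: a brass bushing, 44 mm across, 30 mm high, standing (a point on it)
- angle_offcut_at (a point): Bystander, to be left alone: a 90 mm off-cut of steel angle, 40 mm high (a point on it)
- bar_end_at (a point): Bystander, to be left alone: a round steel bar end, 36 mm across, 50 mm high, standing (a point on it)
- oil_at (a point): Bystander, to be left alone: a white plastic oil bottle, 60 mm across, 160 mm high, standing (a point on it)
Things that resemble listed ones, but are neither listed nor needed, are in the scene too. Of the things shaped like the part that bears plate_center, the aluminium one is meant.

How it is judged:
By the outcome, as a careful person would: the job done as asked, in the order asked, and still so for the second after the job is handed in, with the robot touching nothing.
It also fails if it takes over 69 s, if anything falls off the work surface, if the arm or the gripper's body presses on something with over 40 N, if the wrist force passes 120 N, or if a joint passes its speed limit or range.

## Working session

There is one attempt and no reset: what is moved stays moved. The work goes in short steps, Python scripts to look and compute and a shell command to move; the robot and the scene stay as the last step left them, time stands still between calls to the robot, and variables do not carry over. Pictures are saved under pics/ and viewed, and the job is handed in when it is done.

```bash
mkdir -p pics; ls; cat > h.py <<'E'
import numpy as np, cv2
from cell import arm
def cap(n,f=None):
    c=arm.capture(n); 
    if f: cv2.imwrite('pics/'+f,cv2.cvtColor(c['img'],cv2.COLOR_RGB2BGR))
    return c
def R(c):
    a=np.array(c['attitude'],float)
    if a.shape==(3,3): return a
    if a.size==3:
        from scipy.spatial.transform import Rotation as Ro
        return Ro.from_euler('xyz',a).as_matrix()
    raise Exception(a)
def ray(c,px,z):
    p=cv2.undistortPoints(np.array(px,float).reshape(-1,1,2),np.array(c['K']),np.array(c['distortion'])).reshape(-1,2)
    d=np.c_[p[:,0],-p[:,1],-np.ones(len(p))]@R(c).T
    o=np.array(c['origin']); t=(z-o[2])/d[:,2]
    return o+d*t[:,None]
def proj(c,P):
    q=(np.array(P,float).reshape(-1,3)-c['origin'])@R(c)
    q=q*[1,-1,-1]
    return cv2.projectPoints(q,np.zeros(3),np.zeros(3),np.array(c['K']),np.array(c['distortion']))[0].reshape(-1,2)
E
python3 - <<'E'
from h import *
print(arm.read_state())
for n in ['scene','top','wrist']:
    c=cap(n,n+'1.png'); print(n,c['K'],c['distortion'],c['origin'],c['attitude'])
E
```

```text
pics
{'time': 0.0, 'joint_pos': array([ 1.25058850e+00,  4.94189429e-01,  1.34614145e+00, -2.59402348e-06,
        1.30251152e+00, -9.54773072e-02]), 'dq': array([ 0.00080721, -0.00081831,  0.00119485,  0.00083308,  0.00019403,
       -0.00104096]), 'joint_torque': array([-8.28980810e-04, -8.78806686e+01, -3.81872249e+01,  7.07981992e-02,
        5.29229140e-02,  6.62617072e-05]), 'eef_pos': array([0.1391375 , 0.6089145 , 0.21333089]), 'tcp_rot': array([-3.14034836e+00, -1.16652203e-04,  2.91686275e+00]), 'contact_force': array([-0.36347622,  0.43760844, -0.14860118]), 'ft_torque': array([ 0.01623225, -0.00210991,  0.00320248]), 'opening': 0.09119020981110304}
scene [[490.5948323    0.         277.14113598]
 [  0.         490.5948323  207.15553731]
 [  0.           0.           1.        ]] [-0.13860416  0.          0.          0.          0.        ] [1.01132437 0.77634025 0.97728977] [0.8049622  0.01518122 2.57592209]
top [[425.10073067   0.         277.59209106]
 [  0.         425.10073067 216.85156398]
 [  0.           0.           1.        ]] [-0.08695926  0.          0.          0.          0.        ] [ 0.37352654 -0.00355427  1.2947706 ] [ 0.11937431 -0.01106722 -1.60023663]
wrist [[333.91082371   0.         276.76479924]
 [  0.         333.91082371 212.13776917]
 [  0.           0.           1.        ]] [-0.06551304  0.          0.          0.          0.        ] [0.07263121 0.62461973 0.38429748] [-0.25130621  0.00184052  1.34606968]
```

View pics/top1.png

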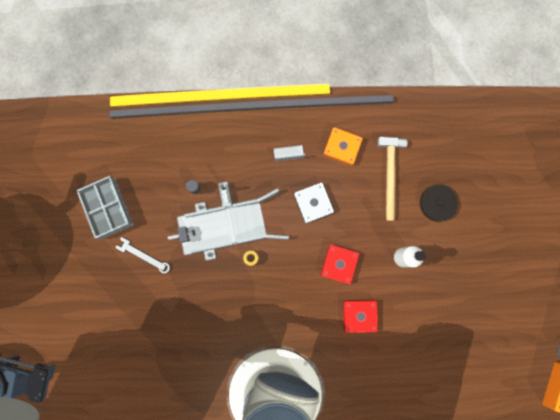

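View pics/scene1.png

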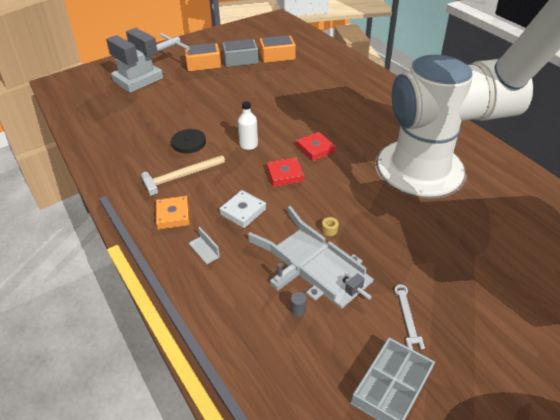

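View pics/wrist1.png

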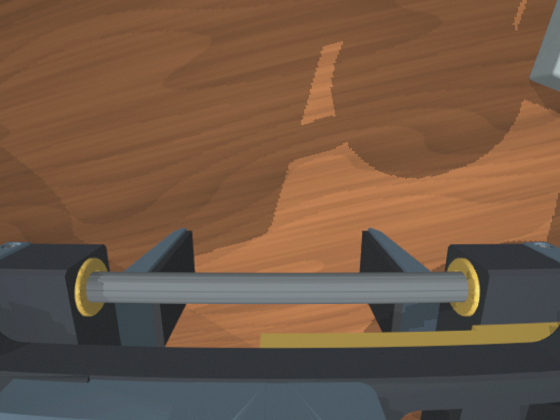

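The top view shows five plate-shaped candidates: silver-white at (314,203), orange at (343,146), red at (341,264) and (361,316), and a black disc at (439,203). The silver one at (314,203) fits because it is aluminium coloured, has five holes, and lies before the ramp. I'll confirm it in an enlarged crop.

```bash
python3 - <<'E'
import cv2
i=cv2.imread('pics/top1.png')[165:275,160:360]; cv2.imwrite('pics/topc.png',cv2.resize(i,None,fx=4,fy=4,interpolation=cv2.INTER_CUBIC))
i=cv2.imread('pics/scene1.png')[180:325,200:390]; cv2.imwrite('pics/scenec.png',cv2.resize(i,None,fx=4,fy=4,interpolation=cv2.INTER_CUBIC))
E
```

```text
(no output)
```

View pics/topc.png

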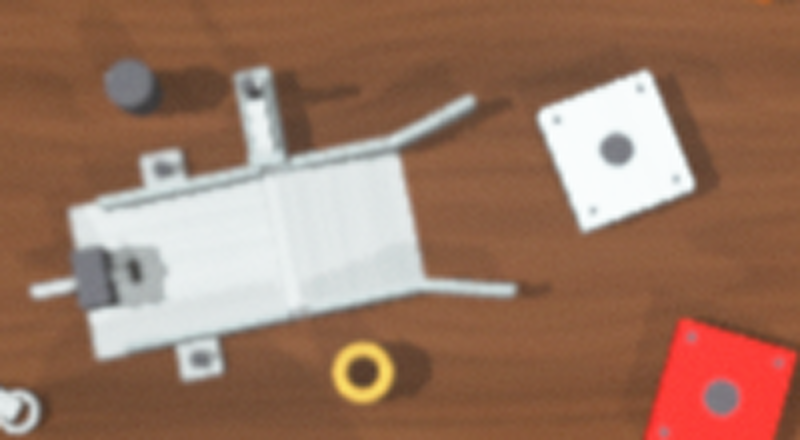

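View pics/scenec.png

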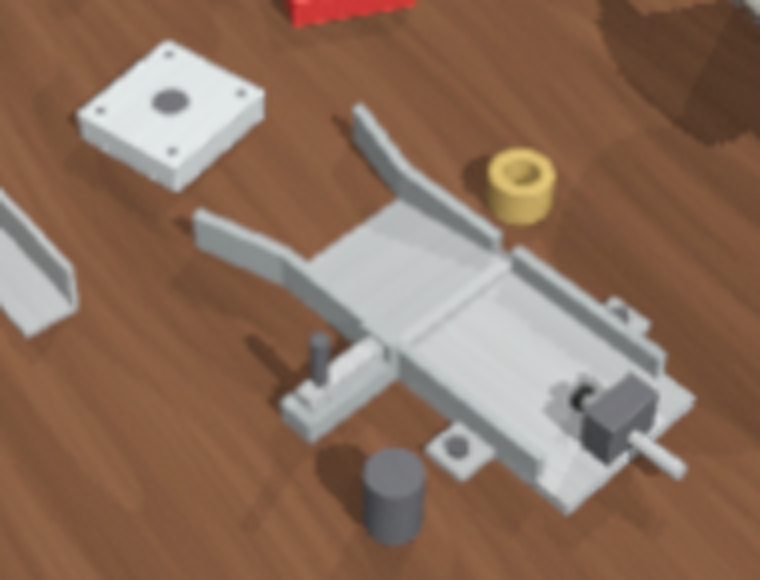

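```bash
python3 - <<'E'
from h import *
c=cap('top'); im=c['img']; hsv=cv2.cvtColor(im,cv2.COLOR_RGB2HSV)
m=((hsv[...,1]<60)&(hsv[...,2]>150)).astype(np.uint8)*255
m[:,:280]=0; m[:, 345:]=0; m[:170]=0;m[230:]=0
cs,_=cv2.findContours(m,0,1); k=max(cs,key=cv2.contourArea)
h=cv2.convexHull(k); r=cv2.minAreaRect(h); b=cv2.boxPoints(r); 
print('rect',r)
w=ray(c,b,.020)[:,:2]; print(w, np.linalg.norm(np.diff(np.r_[w,w[:1]],axis=0),axis=1), w.mean(0))
e=np.diff(np.r_[w,w[:1]],axis=0); print(np.arctan2(e[:,1],e[:,0]))
def f(u,v,z): return ray(c,[[160+u/4,165+v/4]],z)[0]
for n,u,v,z in [('foot -y',400,155,0),('foot+y',424,283,0),('lip -y inner',265,175,.016),('lip+y',295,312,.016),('stop top c',92,278,.036),('flare- tip top',472,100,.03),('flare+ tip',515,290,.03),('peg top',254,88,.072),('cheek- bend top',397,142,.03),('cheek+ bend',424,285,.03),('cheek- far end',103,206,.03),('cheek+ far',0,0,0)]:
    print(n,f(u,v,z).round(4))
c=cap('scene')
def f(u,v,z): return ray(c,[[200+u/4,180+v/4]],z)[0]
print('scene')
for n,u,v,z in [('foot -y',312,262,0),('foot+y',400,198,0),('peg top',318,338,.072),('stop top c',638,385+5,.036),('plate c',171,101,.025),('flare- tip',197,212,.03),('flare+ tip',358,106,.03),('cheek- bend',288,250,.03),('cheek+ bend',405,170,.03),('cheek- far',542,462,.03),('cheek+ far',662,352,.03),('lip+y in',508,262,.016),('lip-',405,345,.016)]:
    print(n,f(u,v,z).round(4))
E
```

```text
rect ((313.2930908203125, 201.98277282714844), (33.239463806152344, 31.382511138916016), 68.19859313964844)
[[ 0.59966727 -0.06988597]
 [ 0.63345551 -0.16032717]
 [ 0.5372254  -0.19382834]
 [ 0.5042233  -0.10397155]] [0.09654665 0.10189486 0.09572555 0.10134781] [ 0.56864287 -0.13200326]
[-1.21325934 -2.80657937  1.92277674  0.3430095 ]
foot -y [0.5705 0.0305 0.    ]
foot+y [0.4713 0.0146 0.    ]
lip -y inner [0.5556 0.1329 0.016 ]
lip+y [0.451 0.112 0.016]
stop top c [0.4791 0.2608 0.036 ]
flare- tip top [ 0.6064 -0.0256  0.03  ]
flare+ tip [ 0.4619 -0.0534  0.03  ]
peg top [0.612  0.1341 0.072 ]
cheek- bend top [0.5759 0.0317 0.03  ]
cheek+ bend [0.4675 0.0142 0.03  ]
cheek- far end [0.5336 0.2536 0.03  ]
cheek+ far [0.702  0.3406 0.    ]
scene
foot -y [0.556  0.0358 0.    ]
foot+y [ 0.4741  0.0194 -0.    ]
peg top [0.619  0.1433 0.072 ]
stop top c [0.4638 0.2585 0.036 ]
plate c [ 0.5696 -0.1273  0.025 ]
flare- tip [ 0.61   -0.0204  0.03  ]
flare+ tip [ 0.4652 -0.0464  0.03  ]
cheek- bend [0.5775 0.0412 0.03  ]
cheek+ bend [0.4731 0.023  0.03  ]
cheek- far [0.5414 0.2657 0.03  ]
cheek+ far [0.4291 0.2403 0.03  ]
lip+y in [0.4563 0.1182 0.016 ]
lip- [0.552  0.1388 0.016 ]
```

The crop confirms it: a bright aluminium plate with five dark holes, tilted about 0.17 rad to the nest axis and about 19 mm to its -y side. From the top view the nest yaw is about 1.75 and its origin about (0.503, 0.125). Foot to stop measures 242 mm against the 241 expected. Next I turn the tool and travel to behind the plate.

```bash
python3 -m inch '[{"rz":1,"grip":0},{"rz":1,"grip":0},{"rz":1,"grip":0},{"rz":1,"grip":0},{"rz":1,"grip":0},{"rz":1,"grip":0},{"rz":1,"grip":0},{"rz":1,"grip":0},{"rz":1,"grip":0},{"rz":1,"grip":0}]'
python3 -m inch '[{"x":-1,"y":0.16,"grip":0},{"x":-1,"y":0.16,"grip":0},{"x":-1,"y":0.16,"grip":0},{"x":-1,"y":0.16,"grip":0},{"x":-1,"y":0.16,"grip":0},{"x":-1,"y":0.16,"grip":0},{"x":-1,"y":0.16,"grip":0},{"x":-1,"y":0.16,"grip":0},{"x":-1,"y":0.16,"grip":0},{"x":-1,"y":0.16,"grip":0},{"x":-1,"y":0.16,"grip":0},{"x":-1,"y":0.16,"grip":0},{"x":-1,"y":0.16,"grip":0},{"x":-1,"y":0.16,"grip":0},{"x":-1,"y":0.16,"grip":0},{"x":-1,"y":0.16,"grip":0}]'
python3 - <<'E'
from h import *
cap('wrist','w2.png'); s=arm.read_state(); print(s['joint_pos'])
E
```

```text
[ 1.25050135e+00  4.93785419e-01  1.34571013e+00 -3.36728795e-05
  1.30246392e+00 -9.54583938e-02]$[0]: bad value
$[0]: bad value
```

```bash
python3 -m inch '[{"x":0,"y":0,"z":0,"rx":0,"ry":0,"rz":1,"grip":0}]'
```

```text
time: 0.42
eef_pos: [0.1393, 0.6092, 0.2138]
tcp_rot: [-3.141, 0.0, 2.815]
contact_force: [-0.3, -0.0, 1.1]
opening: 0.084
```

```bash
python3 -m inch '[{"x":0,"y":0,"z":0,"rx":0,"ry":0,"rz":1,"grip":0},{"x":0,"y":0,"z":0,"rx":0,"ry":0,"rz":1,"grip":0},{"x":0,"y":0,"z":0,"rx":0,"ry":0,"rz":1,"grip":0},{"x":0,"y":0,"z":0,"rx":0,"ry":0,"rz":1,"grip":0},{"x":0,"y":0,"z":0,"rx":0,"ry":0,"rz":1,"grip":0},{"x":0,"y":0,"z":0,"rx":0,"ry":0,"rz":1,"grip":0},{"x":0,"y":0,"z":0,"rx":0,"ry":0,"rz":1,"grip":0},{"x":0,"y":0,"z":0,"rx":0,"ry":0,"rz":1,"grip":0},{"x":0,"y":0,"z":0,"rx":0,"ry":0,"rz":1,"grip":0},{"x":-1,"y":0.16,"z":0,"rx":0,"ry":0,"rz":0,"grip":0},{"x":-1,"y":0.16,"z":0,"rx":0,"ry":0,"rz":0,"grip":0},{"x":-1,"y":0.16,"z":0,"rx":0,"ry":0,"rz":0,"grip":0},{"x":-1,"y":0.16,"z":0,"rx":0,"ry":0,"rz":0,"grip":0},{"x":-1,"y":0.16,"z":0,"rx":0,"ry":0,"rz":0,"grip":0},{"x":-1,"y":0.16,"z":0,"rx":0,"ry":0,"rz":0,"grip":0},{"x":-1,"y":0.16,"z":0,"rx":0,"ry":0,"rz":0,"grip":0},{"x":-1,"y":0.16,"z":0,"rx":0,"ry":0,"rz":0,"grip":0},{"x":-1,"y":0.16,"z":0,"rx":0,"ry":0,"rz":0,"grip":0},{"x":-1,"y":0.16,"z":0,"rx":0,"ry":0,"rz":0,"grip":0},{"x":-1,"y":0.16,"z":0,"rx":0,"ry":0,"rz":0,"grip":0}]'
python3 -m inch '[{"x":-1,"y":0.16,"z":0,"rx":0,"ry":0,"rz":0,"grip":0},{"x":-1,"y":0.16,"z":0,"rx":0,"ry":0,"rz":0,"grip":0},{"x":-1,"y":0.16,"z":0,"rx":0,"ry":0,"rz":0,"grip":0},{"x":-1,"y":0.16,"z":0,"rx":0,"ry":0,"rz":0,"grip":0},{"x":-1,"y":0.16,"z":0,"rx":0,"ry":0,"rz":0,"grip":0},{"x":-1,"y":0.16,"z":0,"rx":0,"ry":0,"rz":0,"grip":0},{"x":-1,"y":0.16,"z":0,"rx":0,"ry":0,"rz":0,"grip":0},{"x":-1,"y":0.16,"z":0,"rx":0,"ry":0,"rz":0,"grip":0},{"x":-1,"y":0.16,"z":0,"rx":0,"ry":0,"rz":0,"grip":0},{"x":-1,"y":0.16,"z":0,"rx":0,"ry":0,"rz":0,"grip":0},{"x":-1,"y":0.16,"z":0,"rx":0,"ry":0,"rz":0,"grip":0},{"x":-1,"y":0.16,"z":0,"rx":0,"ry":0,"rz":0,"grip":0},{"x":-1,"y":0.16,"z":0,"rx":0,"ry":0,"rz":0,"grip":0}]'
python3 - <<'E'
from h import *
cap('wrist','w2.png'); s=arm.read_state(); print(s['joint_pos'])
E
```

```text
time: 2.92
eef_pos: [0.3013, 0.3159, 0.214]
tcp_rot: [3.141, -0.0, 1.917]
contact_force: [0.5, -0.4, 0.4]
opening: 0.0457
time: 4.55
eef_pos: [0.4923, -0.0299, 0.214]
tcp_rot: [3.141, 0.0, 1.917]
contact_force: [1.1, 0.6, 0.2]
opening: 0.0457
[-1.85707794e-01  3.11193891e-01  1.65869637e+00 -1.03895511e-03
  1.16981321e+00 -5.30467909e-01]
```

View pics/w2.png

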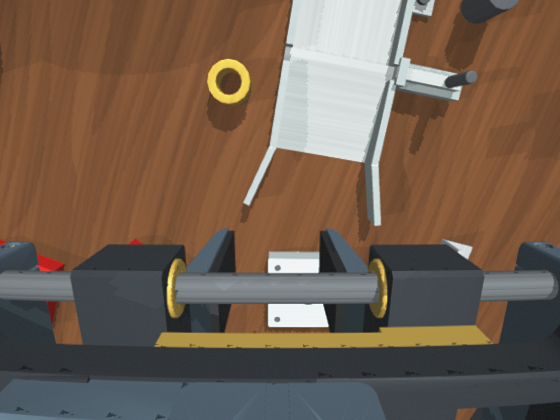

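```bash
python3 - <<'E'
import cv2
i=cv2.imread('pics/w2.png')[0:230,230:490]; cv2.imwrite('pics/w2c.png',cv2.resize(i,None,fx=2.6,fy=2.6,interpolation=cv2.INTER_CUBIC))
E
```

```text
(no output)
```

View pics/w2c.png

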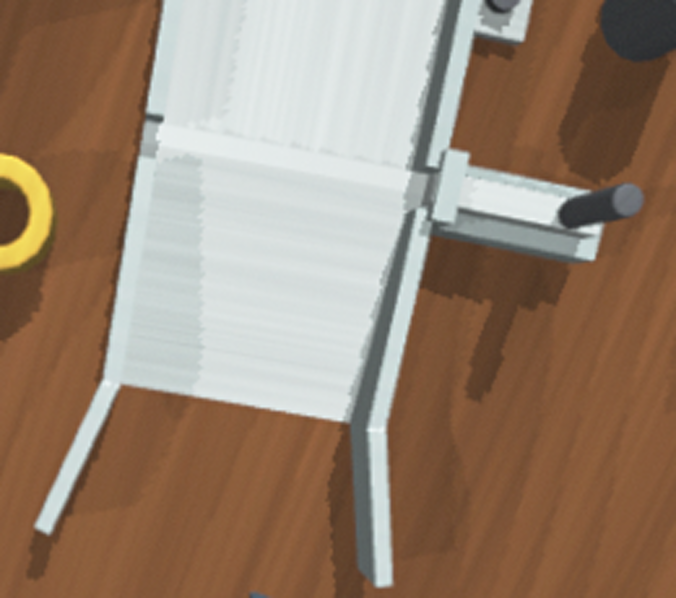

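```bash
python3 - <<'E'
from h import *
c=cap('wrist')
def f(u,v,z): return ray(c,[[230+u/2.6,v/2.6]],z)[0]
P={}
for n,u,v,z in [('foot-',348,421,0),('foot+',118,384,0),('bend+ top in',119,384,.03),('bend- top in',366,430,.03),('lip+ ',160,122,.016),('lip-',413,166,.016),('flare+ in',53,534,.03),('flare- in',374,586,.03),('peg top',629,200,.072)]:
    P[n]=f(u,v,z); print(n,P[n].round(4))
for a,b in [('foot-','foot+'),('bend- top in','bend+ top in'),('lip-','lip+ '),('flare- in','flare+ in')]:
    e=P[b]-P[a]; print(a,np.linalg.norm(e),np.arctan2(e[1],e[0])-np.pi/2, ((P[a]+P[b])/2).round(4))
yaw=1.75
E
```

```text
foot- [0.5801 0.0297 0.    ]
foot+ [0.4788 0.0101 0.    ]
bend+ top in [0.4786 0.0121 0.03  ]
bend- top in [0.5801 0.0291 0.03  ]
lip+  [0.4594 0.1134 0.016 ]
lip- [0.5604 0.1333 0.016 ]
flare+ in [ 0.4735 -0.0558  0.03  ]
flare- in [ 0.6103 -0.031   0.03  ]
peg top [0.6229 0.1358 0.072 ]
foot- 0.10318563337766704 -4.521645300949837 [0.5294 0.0199 0.    ]
bend- top in 0.1029168535270839 -4.545719737690767 [0.5293 0.0206 0.03  ]
lip- 0.10292396601924253 -4.517343677562952 [0.5099 0.1233 0.016 ]
flare- in 0.13905662053696063 -4.532669294929942 [ 0.5419 -0.0434  0.03  ]
```

The wrist view gives clean nest points. The foot width is 103.2 mm and the lip width 102.9 mm, against 103 expected. Yaw is 1.757, the origin is (0.510, 0.123), and the peg at (0.623, 0.136) matches its predicted place. The wrist view puts the nest about 7 mm further along +x than the top view did. Next I move behind the plate.

```bash
python3 -m inch '[{"x":-0.98,"y":0.17,"z":0,"rx":0,"ry":0,"rz":0,"grip":0},{"x":-0.98,"y":0.17,"z":0,"rx":0,"ry":0,"rz":0,"grip":0},{"x":-0.98,"y":0.17,"z":0,"rx":0,"ry":0,"rz":0,"grip":0},{"x":-0.98,"y":0.17,"z":0,"rx":0,"ry":0,"rz":0,"grip":0},{"x":-0.98,"y":0.17,"z":0,"rx":0,"ry":0,"rz":0,"grip":0},{"x":-0.98,"y":0.17,"z":0,"rx":0,"ry":0,"rz":0,"grip":0},{"x":-0.98,"y":0.17,"z":0,"rx":0,"ry":0,"rz":0,"grip":0}]'
python3 - <<'E'
from h import *
c=cap('wrist','w3.png'); s=arm.read_state(); print(s['eef_pos'],s['contact_force'])
im=c['img']; hsv=cv2.cvtColor(im,cv2.COLOR_RGB2HSV)
m=((hsv[...,1]<50)&(hsv[...,2]>150)).astype(np.uint8)*255
cs,_=cv2.findContours(m,0,1)
for k in cs:
    if cv2.contourArea(k)>800: print(cv2.contourArea(k),cv2.boundingRect(k))
E
```

```text
time: 5.52
eef_pos: [0.5955, -0.2106, 0.2139]
tcp_rot: [-3.141, -0.0, 1.917]
contact_force: [0.8, 0.9, 0.8]
opening: 0.0456
[ 0.59703362 -0.21362056  0.21376183] [-1.65392433 -2.02220204  0.10978227]
8013.0 (232, 70, 94, 89)
1806.0 (413, 53, 53, 98)
```

View pics/w3.png

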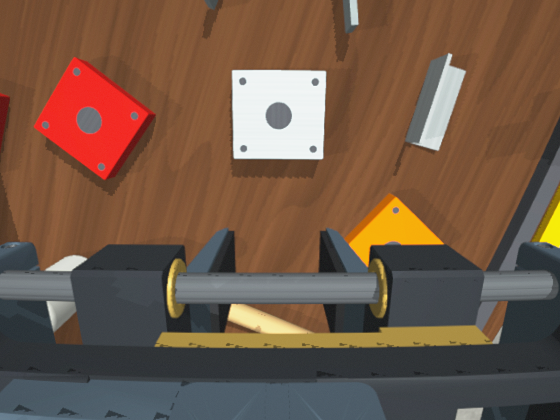

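```bash
python3 - <<'E'
from h import *
c=cap('wrist')
w=ray(c,[[232,70],[326,71],[324,159],[233,158.5]],.025)[:,:2]; print(w,w.mean(0),np.linalg.norm(np.diff(np.r_[w,w[:1]],axis=0),axis=1))
e=w[1]-w[2]; print(np.arctan2(*e[::-1])); e=w[0]-w[3]; print(np.arctan2(*e[::-1]));e=w[0]-w[1]; print(np.arctan2(*e[::-1])-np.pi/2)
print('orange corner',ray(c,[[395,194],[348,243],[443,243]],.025).round(3),'ham',ray(c,[[229,315],[310,332]],.02).round(3))
t=cap('top')
print('top ham',ray(t,[[390,218],[396,218],[386,142]],.015).round(3),'oil',ray(t,[[408,257]],.1).round(3),'orange',ray(t,[[325,152],[336,128],[362,138],[352,165]],.025).round(3))
s=arm.read_state(); print(s['eef_pos'],s['contact_force'])
E
```

```text
[[ 0.51314802 -0.11066311]
 [ 0.60320448 -0.07927191]
 [ 0.6339735  -0.16295817]
 [ 0.54207298 -0.19544733]] [ 0.57309974 -0.13708513] [0.09537072 0.08916345 0.09747436 0.08958246]
1.9231262473481159
1.899574071979576
-4.376986526156262
orange corner [[ 0.722 -0.172  0.025]
 [ 0.695 -0.242  0.025]
 [ 0.8   -0.205  0.025]] ham [[ 0.596 -0.38   0.02 ]
 [ 0.699 -0.369  0.02 ]]
top ham [[ 0.513 -0.366  0.015]
 [ 0.513 -0.385  0.015]
 [ 0.753 -0.369  0.015]] oil [[ 0.391 -0.387  0.1  ]] orange [[ 0.722 -0.174  0.025]
 [ 0.798 -0.212  0.025]
 [ 0.764 -0.291  0.025]
 [ 0.679 -0.255  0.025]]
[ 0.59535613 -0.21075935  0.21354425] [-1.02163316  0.20186172 -0.10138818]
```

The wrist view shows the plate corners at (232,70), (326,71), (324,159) and (233,158). That gives about 96 x 89 mm, a centre of (0.573, -0.137) and a yaw of 1.91. The hammer handle (y about -0.37) and the orange plate (x above 0.68) are clear of my descent spot. I descend and make a first straight push.

```bash
python3 -m inch '[{"x":0,"y":-0.23,"z":0.95,"rx":0,"ry":0,"rz":0,"grip":0},{"x":0,"y":0,"z":0.95,"rx":0,"ry":0,"rz":0,"grip":0},{"x":0,"y":0,"z":0.95,"rx":0,"ry":0,"rz":0,"grip":0},{"x":0,"y":0,"z":0.95,"rx":0,"ry":0,"rz":0,"grip":0},{"x":0,"y":0,"z":0.95,"rx":0,"ry":0,"rz":0,"grip":0},{"x":0,"y":0,"z":0.95,"rx":0,"ry":0,"rz":0,"grip":0},{"x":0,"y":0,"z":0.95,"rx":0,"ry":0,"rz":0,"grip":0},{"x":0,"y":0,"z":0,"rx":0,"ry":0,"rz":0,"grip":0}]'
python3 -m inch '[{"x":0.2,"y":0,"z":0,"rx":0,"ry":0,"rz":0,"grip":0},{"x":0.2,"y":0,"z":0,"rx":0,"ry":0,"rz":0,"grip":0},{"x":0.2,"y":0,"z":0,"rx":0,"ry":0,"rz":0,"grip":0},{"x":0.2,"y":0,"z":0,"rx":0,"ry":0,"rz":0,"grip":0},{"x":0.2,"y":0,"z":0,"rx":0,"ry":0,"rz":0,"grip":0},{"x":0.2,"y":0,"z":0,"rx":0,"ry":0,"rz":0,"grip":0},{"x":0.2,"y":0,"z":0,"rx":0,"ry":0,"rz":0,"grip":0},{"x":0.2,"y":0,"z":0,"rx":0,"ry":0,"rz":0,"grip":0}]'
python3 - <<'E'
from h import *
c=cap('wrist','w4.png'); cap('top','t4.png')
i=cv2.imread('pics/t4.png')[165:275,160:360]; cv2.imwrite('pics/t4c.png',cv2.resize(i,None,fx=4,fy=4))
E
```

```text
time: 6.68
eef_pos: [0.5871, -0.2111, 0.013]
tcp_rot: [-3.139, -0.003, 1.917]
contact_force: [0.6, 0.8, 0.7]
opening: 0.0459
time: 7.68
eef_pos: [0.5736, -0.1683, 0.0153]
tcp_rot: [3.14, 0.003, 1.917]
contact_force: [2.3, -6.6, 3.8]
opening: 0.0457
```

View pics/w4.png

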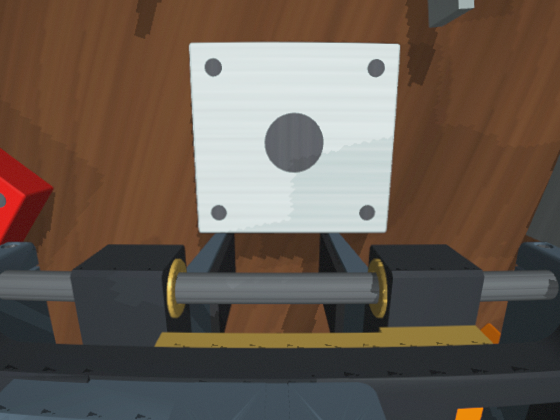

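View pics/t4c.png

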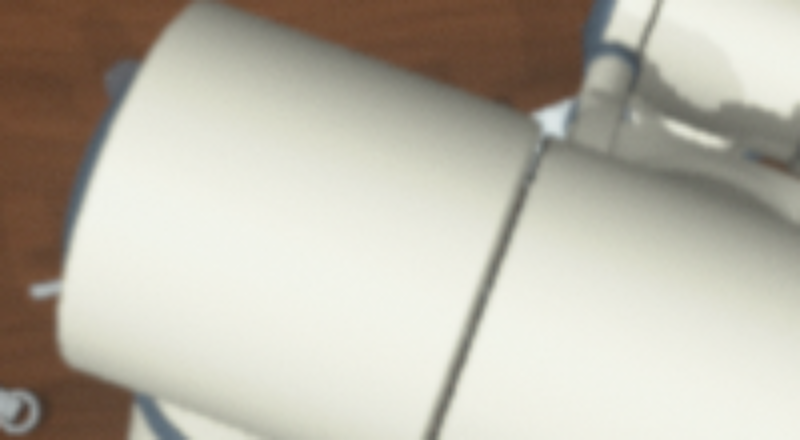

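The plate sits square against both fingers (rear edge at row 232, about 9 mm to the right of the finger centre line). I push on, turning to the nest heading.

```bash
python3 -m inch '[{"x":0.2,"y":0,"z":0,"rx":0,"ry":0,"rz":0,"grip":0},{"x":0.2,"y":0,"z":0,"rx":0,"ry":0,"rz":0,"grip":0},{"x":0.2,"y":0,"z":0,"rx":0,"ry":0,"rz":0,"grip":0},{"x":0.2,"y":0,"z":0,"rx":0,"ry":0,"rz":0,"grip":0},{"x":0.2,"y":-0.02,"z":0,"rx":0,"ry":0,"rz":0.2,"grip":0},{"x":0.2,"y":-0.02,"z":0,"rx":0,"ry":0,"rz":0.2,"grip":0},{"x":0.2,"y":-0.02,"z":0,"rx":0,"ry":0,"rz":0.2,"grip":0},{"x":0.2,"y":-0.02,"z":0,"rx":0,"ry":0,"rz":0.2,"grip":0},{"x":0.2,"y":-0.02,"z":0,"rx":0,"ry":0,"rz":0.2,"grip":0},{"x":0.2,"y":-0.02,"z":0,"rx":0,"ry":0,"rz":0.2,"grip":0},{"x":0.2,"y":-0.02,"z":0,"rx":0,"ry":0,"rz":0.2,"grip":0},{"x":0.2,"y":-0.02,"z":0,"rx":0,"ry":0,"rz":0.2,"grip":0}]'
python3 - <<'E'
from h import *
c=cap('wrist','w5.png'); s=arm.read_state(); p=s['eef_pos']-[.5099,.1233,0]
print('nest x,y',p[0]*-.185+p[1]*.983,p[0]*-.983-p[1]*.185,s['eef_pos'],s['contact_force'],s['tcp_rot'])
E
```

```text
time: 9.28
eef_pos: [0.5474, -0.1009, 0.015]
tcp_rot: [3.14, 0.002, 1.756]
contact_force: [1.6, -8.3, 6.8]
opening: 0.0454
nest x,y -0.2265640709394442 0.00487052517150903 [ 0.54700755 -0.10019865  0.01492569] [ 1.57338117 -4.47548728  4.74713824] [3.14050365e+00 9.96153312e-04 1.75511119e+00]
```

View pics/w5.png

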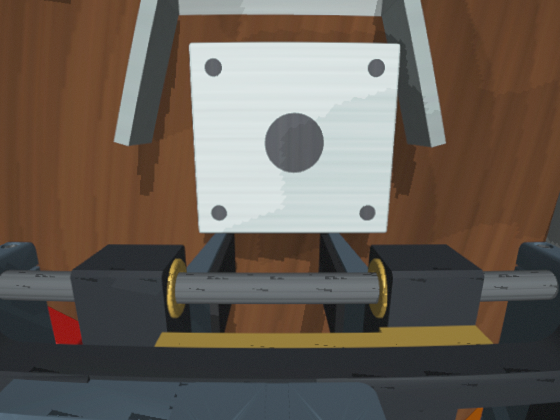

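Plate and guides line up: plate front edge at columns 190–398, foot at columns 178–382. I push on to the ramp with a slight leftward bias.

```bash
cat > st.py <<'E'
from h import *
s=arm.read_state(); p=s['eef_pos']-[.5099,.1233,0]; f=s['contact_force']
print('nest x,y',round(p[0]*-.185+p[1]*.983,4),round(p[0]*-.983-p[1]*.185,4),'z',round(p[2],4),'push',round(-(f[0]*-.185+f[1]*.983),2),'lat',round(f[0]*-.983-f[1]*.185,2),'fz',round(f[2],2),s['time'])
E
python3 -m inch '[{"x":0.2,"y":-0.02,"z":0,"rx":0,"ry":0,"rz":0,"grip":0},{"x":0.2,"y":-0.02,"z":0,"rx":0,"ry":0,"rz":0,"grip":0},{"x":0.2,"y":-0.02,"z":0,"rx":0,"ry":0,"rz":0,"grip":0},{"x":0.2,"y":-0.02,"z":0,"rx":0,"ry":0,"rz":0,"grip":0},{"x":0.2,"y":-0.02,"z":0,"rx":0,"ry":0,"rz":0,"grip":0},{"x":0.2,"y":-0.02,"z":0,"rx":0,"ry":0,"rz":0,"grip":0}]'; python3 st.py
python3 -m inch '[{"x":0.2,"y":0,"z":0,"rx":0,"ry":0,"rz":0,"grip":0},{"x":0.2,"y":0,"z":0,"rx":0,"ry":0,"rz":0,"grip":0},{"x":0.2,"y":0,"z":0,"rx":0,"ry":0,"rz":0,"grip":0},{"x":0.2,"y":0,"z":0,"rx":0,"ry":0,"rz":0,"grip":0},{"x":0.2,"y":0,"z":0,"rx":0,"ry":0,"rz":0,"grip":0}]'; python3 st.py
python3 - <<'E'
from h import *
cap('wrist','w6.png')
E
```

```text
time: 10.07
eef_pos: [0.5372, -0.0662, 0.0149]
tcp_rot: [3.14, 0.001, 1.757]
contact_force: [2.0, -7.9, 4.3]
opening: 0.0455
nest x,y -0.1913 0.0082 z 0.0149 push 8.11 lat -0.5 fz 4.33 10.075
time: 10.7
eef_pos: [0.5314, -0.0365, 0.0148]
tcp_rot: [3.141, 0.001, 1.757]
contact_force: [1.4, -7.7, 2.7]
opening: 0.0455
nest x,y -0.161 0.0084 z 0.0148 push 7.79 lat 0.01 fz 2.65 10.7
```

View pics/w6.png

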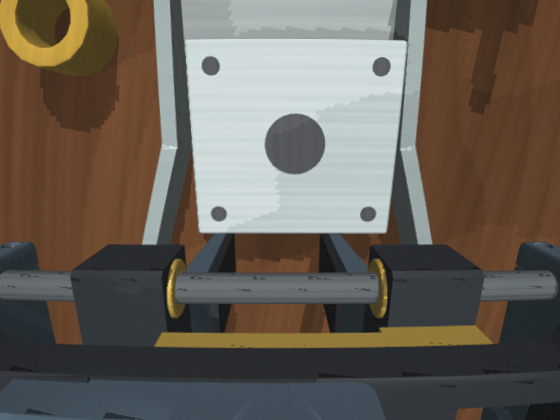

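Plate is climbing inside the cheeks at about 8 N. I continue, raising the fingers gradually.

```bash
python3 -m inch '[{"x":0.2,"y":0,"z":0,"rx":0,"ry":0,"rz":0,"grip":0},{"x":0.2,"y":0,"z":0,"rx":0,"ry":0,"rz":0,"grip":0},{"x":0.2,"y":0,"z":0,"rx":0,"ry":0,"rz":0,"grip":0},{"x":0.2,"y":0,"z":-0.03,"rx":0,"ry":0,"rz":0,"grip":0},{"x":0.2,"y":0,"z":-0.03,"rx":0,"ry":0,"rz":0,"grip":0},{"x":0.2,"y":0,"z":-0.03,"rx":0,"ry":0,"rz":0,"grip":0}]'; python3 st.py
python3 -m inch '[{"x":0.2,"y":0,"z":-0.03,"rx":0,"ry":0,"rz":0,"grip":0},{"x":0.2,"y":0,"z":-0.03,"rx":0,"ry":0,"rz":0,"grip":0},{"x":0.2,"y":0,"z":-0.03,"rx":0,"ry":0,"rz":0,"grip":0},{"x":0.2,"y":0,"z":-0.03,"rx":0,"ry":0,"rz":0,"grip":0},{"x":0.2,"y":0,"z":-0.03,"rx":0,"ry":0,"rz":0,"grip":0}]'; python3 st.py
python3 - <<'E'
from h import *
cap('wrist','w7.png')
E
```

```text
time: 11.5
eef_pos: [0.524, -0.0004, 0.0171]
tcp_rot: [-3.141, -0.0, 1.757]
contact_force: [0.8, -3.5, -2.3]
opening: 0.0457
nest x,y -0.1242 0.0091 z 0.0171 push 3.62 lat -0.1 fz -2.31 11.5
time: 12.12
eef_pos: [0.5187, 0.0291, 0.0217]
tcp_rot: [3.141, 0.0, 1.757]
contact_force: [0.8, -4.7, -1.7]
opening: 0.0456
nest x,y -0.0942 0.0088 z 0.0217 push 4.76 lat 0.09 fz -1.65 12.125
```

View pics/w7.png

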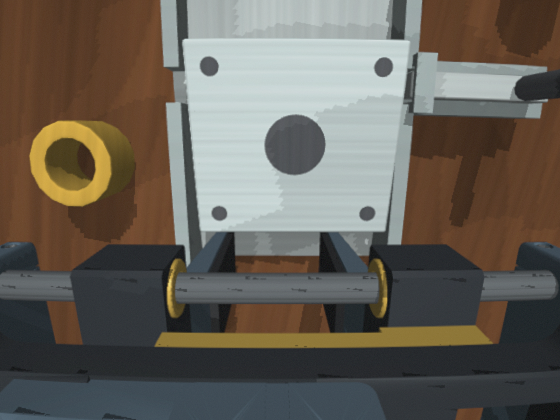

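```bash
python3 -m inch '[{"x":0.2,"y":0,"z":-0.03,"rx":0,"ry":0,"rz":0,"grip":0},{"x":0.2,"y":0,"z":-0.03,"rx":0,"ry":0,"rz":0,"grip":0},{"x":0.2,"y":0,"z":-0.03,"rx":0,"ry":0,"rz":0,"grip":0},{"x":0.2,"y":0,"z":-0.03,"rx":0,"ry":0,"rz":0,"grip":0},{"x":0.2,"y":0,"z":-0.03,"rx":0,"ry":0,"rz":0,"grip":0},{"x":0.2,"y":0,"z":0,"rx":0,"ry":0,"rz":0,"grip":0}]'; python3 st.py
python3 -m inch '[{"x":0.2,"y":0,"z":0,"rx":0,"ry":0,"rz":0,"grip":0},{"x":0.2,"y":0,"z":0,"rx":0,"ry":0,"rz":0,"grip":0},{"x":0.2,"y":0,"z":0,"rx":0,"ry":0,"rz":0,"grip":0},{"x":0.2,"y":0,"z":0,"rx":0,"ry":0,"rz":0,"grip":0},{"x":0.2,"y":0,"z":0,"rx":0,"ry":0,"rz":0,"grip":0}]'; python3 st.py
python3 - <<'E'
from h import *
cap('wrist','w8.png')
E
```

```text
time: 12.92
eef_pos: [0.5132, 0.0635, 0.0269]
tcp_rot: [3.14, 0.002, 1.757]
contact_force: [1.8, -23.2, 17.6]
opening: 0.0458
nest x,y -0.0594 0.0079 z 0.0269 push 23.12 lat 2.47 fz 17.62 12.925
time: 13.55
eef_pos: [0.5065, 0.0939, 0.0262]
tcp_rot: [3.141, -0.0, 1.757]
contact_force: [0.3, -2.4, -1.9]
opening: 0.0454
nest x,y -0.0283 0.0088 z 0.0262 push 2.38 lat 0.14 fz -1.85 13.55
```

View pics/w8.png

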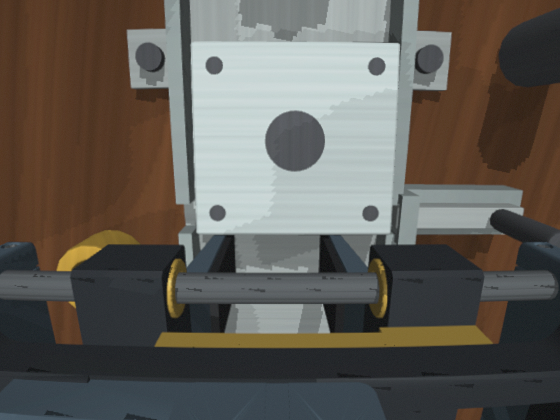

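Rear edge is now near the lip, after a short 23 N peak as the plate tipped over it. From here I use fine steps.

```bash
python3 -m inch '[{"x":0.1,"y":0,"z":0,"rx":0,"ry":0,"rz":0,"grip":0},{"x":0.1,"y":0,"z":0,"rx":0,"ry":0,"rz":0,"grip":0},{"x":0.05,"y":0,"z":0,"rx":0,"ry":0,"rz":0,"grip":0},{"x":0.05,"y":0,"z":0,"rx":0,"ry":0,"rz":0,"grip":0}]'; python3 st.py
python3 -m inch '[{"x":0.05,"y":0,"z":0,"rx":0,"ry":0,"rz":0,"grip":0},{"x":0.05,"y":0,"z":0,"rx":0,"ry":0,"rz":0,"grip":0}]'; python3 st.py
python3 -m inch '[{"x":0.05,"y":0,"z":0,"rx":0,"ry":0,"rz":0,"grip":0}]'; python3 st.py
python3 - <<'E'
from h import *
cap('wrist','w9.png')
E
```

```text
time: 14.1
eef_pos: [0.5047, 0.1026, 0.0261]
tcp_rot: [-3.141, -0.0, 1.757]
contact_force: [-0.0, -2.8, -2.8]
opening: 0.0457
nest x,y -0.0194 0.0089 z 0.0261 push 2.7 lat 0.54 fz -2.77 14.1
time: 14.35
eef_pos: [0.5043, 0.1055, 0.0261]
tcp_rot: [-3.142, 0.0, 1.757]
contact_force: [0.2, -3.7, -2.1]
opening: 0.0457
nest x,y -0.0165 0.0088 z 0.0261 push 3.62 lat 0.52 fz -2.12 14.35
time: 14.48
eef_pos: [0.504, 0.107, 0.0261]
tcp_rot: [3.142, 0.0, 1.757]
contact_force: [0.1, -2.6, -1.2]
opening: 0.0459
nest x,y -0.0149 0.0088 z 0.0261 push 2.58 lat 0.4 fz -1.19 14.475
```

View pics/w9.png

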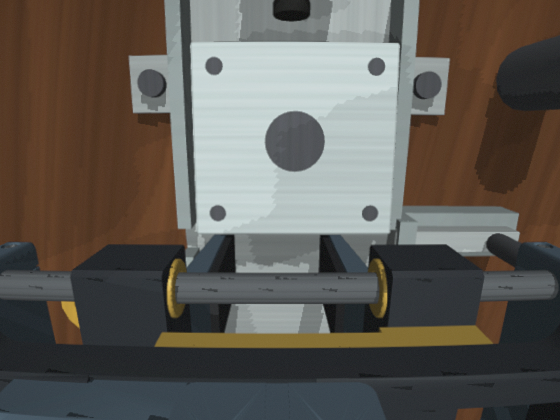

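```bash
for i in 1; do :; done
python3 -m inch '[{"x":0.05,"y":0,"z":0,"rx":0,"ry":0,"rz":0,"grip":0},{"x":0.05,"y":0,"z":0,"rx":0,"ry":0,"rz":0,"grip":0}]'; python3 st.py
python3 -m inch '[{"x":0.05,"y":0,"z":0,"rx":0,"ry":0,"rz":0,"grip":0},{"x":0.05,"y":0,"z":0,"rx":0,"ry":0,"rz":0,"grip":0}]'; python3 st.py
python3 - <<'E'
from h import *
cap('wrist','w10.png')
E
```

```text
time: 14.78
eef_pos: [0.5035, 0.1099, 0.0261]
tcp_rot: [3.142, 0.0, 1.757]
contact_force: [0.2, -4.3, -1.7]
opening: 0.0452
nest x,y -0.012 0.0088 z 0.0261 push 4.24 lat 0.6 fz -1.72 14.775
time: 15.02
eef_pos: [0.5029, 0.1129, 0.0262]
tcp_rot: [3.141, 0.0, 1.757]
contact_force: [-0.2, -3.8, -0.1]
opening: 0.0455
nest x,y -0.009 0.0088 z 0.0262 push 3.68 lat 0.87 fz -0.07 15.025
```

View pics/w10.png

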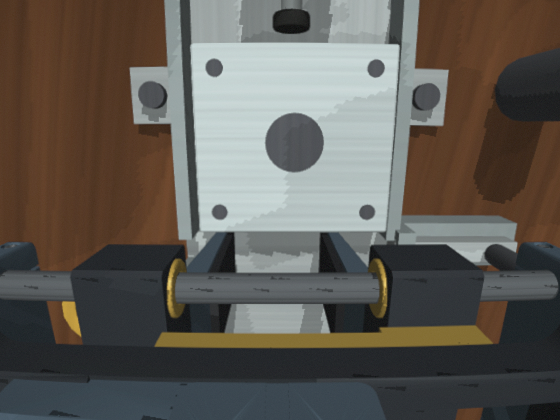

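The screw face (rows 10–33, column 291) is about 5 mm from the plate edge at row 44.

```bash

python3 -m inch '[{"x":0.05,"y":0,"z":0,"rx":0,"ry":0,"rz":0,"grip":0},{"x":0.05,"y":0,"z":0,"rx":0,"ry":0,"rz":0,"grip":0}]'; python3 st.py
python3 -m inch '[{"x":0.03,"y":0,"z":0,"rx":0,"ry":0,"rz":0,"grip":0}]'; python3 st.py
python3 -m inch '[{"x":0.03,"y":0,"z":0,"rx":0,"ry":0,"rz":0,"grip":0}]'; python3 st.py
python3 - <<'E'
from h import *
cap('wrist','w11.png')
E
```

```text
time: 15.32
eef_pos: [0.5023, 0.1158, 0.0261]
tcp_rot: [3.142, 0.0, 1.757]
contact_force: [1.1, -4.2, -0.6]
opening: 0.0463
nest x,y -0.0059 0.0088 z 0.0261 push 4.27 lat -0.27 fz -0.6 15.325
time: 15.45
eef_pos: [0.5022, 0.1167, 0.0261]
tcp_rot: [3.142, 0.0, 1.757]
contact_force: [1.0, -3.7, -0.7]
opening: 0.0454
nest x,y -0.005 0.0088 z 0.0261 push 3.81 lat -0.34 fz -0.72 15.45
time: 15.58
eef_pos: [0.502, 0.1176, 0.0261]
tcp_rot: [3.142, 0.0, 1.757]
contact_force: [1.3, -3.5, 0.5]
opening: 0.0456
nest x,y -0.0042 0.0088 z 0.0261 push 3.7 lat -0.63 fz 0.47 15.575
```

View pics/w11.png

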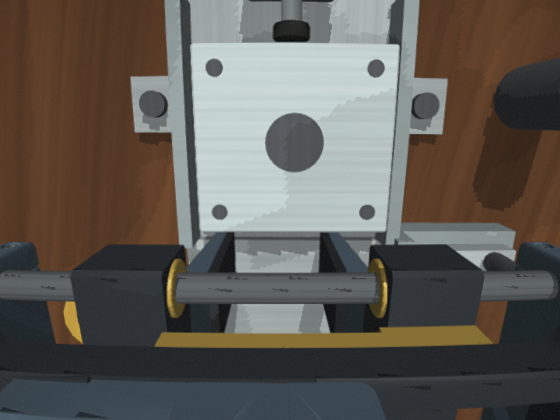

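```bash

python3 -m inch '[{"x":0.02,"y":0,"z":0,"rx":0,"ry":0,"rz":0,"grip":0}]' >/dev/null; python3 st.py
python3 -m inch '[{"x":0.02,"y":0,"z":0,"rx":0,"ry":0,"rz":0,"grip":0}]'>/dev/null; python3 st.py
python3 -m inch '[{"x":0.02,"y":0,"z":0,"rx":0,"ry":0,"rz":0,"grip":0}]'>/dev/null; python3 st.py
```

```text
nest x,y -0.0036 0.0088 z 0.0261 push 3.71 lat 1.24 fz -0.47 15.75
nest x,y -0.003 0.0088 z 0.0261 push 4.0 lat -0.09 fz -0.19 15.875
nest x,y -0.0024 0.0088 z 0.0261 push 4.08 lat 0.62 fz 0.39 16.0
```

```bash

python3 -m inch '[{"x":0.02,"y":0,"z":0,"rx":0,"ry":0,"rz":0,"grip":0}]' >/dev/null; python3 st.py
python3 -m inch '[{"x":0.02,"y":0,"z":0,"rx":0,"ry":0,"rz":0,"grip":0}]'>/dev/null; python3 st.py
python3 -m inch '[{"x":0.02,"y":0,"z":0,"rx":0,"ry":0,"rz":0,"grip":0}]'>/dev/null; python3 st.py
```

```text
nest x,y -0.0018 0.0088 z 0.0261 push 5.3 lat 0.42 fz 0.03 16.125
nest x,y -0.0012 0.0088 z 0.0261 push 4.42 lat -0.27 fz 1.32 16.25
nest x,y -0.0006 0.0089 z 0.0261 push 4.37 lat 0.44 fz 0.37 16.375
```

```bash

python3 -m inch '[{"x":0.02,"y":0,"z":0,"rx":0,"ry":0,"rz":0,"grip":0}]' >/dev/null; python3 st.py
python3 -m inch '[{"x":0.02,"y":0,"z":0,"rx":0,"ry":0,"rz":0,"grip":0}]'>/dev/null; python3 st.py
python3 - <<'E'
from h import *
c=cap('wrist');i=cv2.cvtColor(c['img'],cv2.COLOR_RGB2BGR)[0:100,200:400]; cv2.imwrite('pics/w12.png',cv2.resize(i,None,fx=4,fy=4,interpolation=cv2.INTER_CUBIC))
E
```

```text
nest x,y -0.0001 0.0088 z 0.0261 push 8.23 lat 0.61 fz 0.61 16.5
nest x,y 0.0003 0.0088 z 0.0261 push 10.37 lat 0.48 fz 1.34 16.625
```

View pics/w12.png

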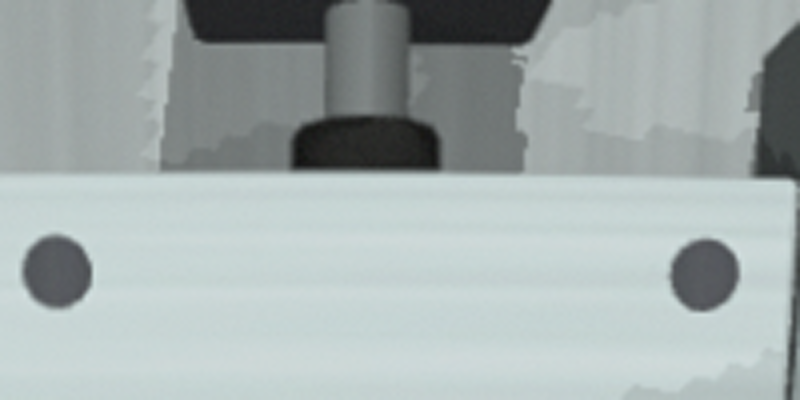

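```bash

python3 -m inch '[{"x":0.015,"y":0,"z":0,"rx":0,"ry":0,"rz":0,"grip":0},{"x":0,"y":0,"z":0,"rx":0,"ry":0,"rz":0,"grip":0}]' >/dev/null; python3 st.py
python3 -m inch '[{"x":0,"y":0,"z":0,"rx":0,"ry":0,"rz":0,"grip":0},{"x":0,"y":0,"z":0,"rx":0,"ry":0,"rz":0,"grip":0}]' >/dev/null; python3 st.py
```

```text
nest x,y 0.0006 0.0088 z 0.0261 push 12.13 lat 0.58 fz 1.27 16.925
nest x,y 0.0006 0.0088 z 0.0261 push 10.52 lat 0.25 fz 0.7 17.175
```

Contact is clear: the push rose from 4.3 to 11–12 N over about 1 mm, and the screw face touches the plate edge. Now I back off gently, lift, close the gripper, and move out beyond the peg.

```bash

python3 -m inch '[{"x":-0.02,"y":0,"z":0,"rx":0,"ry":0,"rz":0,"grip":0},{"x":-0.03,"y":0,"z":0,"rx":0,"ry":0,"rz":0,"grip":0},{"x":-0.1,"y":0,"z":0,"rx":0,"ry":0,"rz":0,"grip":0},{"x":-0.2,"y":0,"z":0,"rx":0,"ry":0,"rz":0,"grip":0},{"x":0,"y":0,"z":-0.8,"rx":0,"ry":0,"rz":0,"grip":0},{"x":0,"y":0,"z":-0.8,"rx":0,"ry":0,"rz":0,"grip":0},{"x":0,"y":0,"z":-0.8,"rx":0,"ry":0,"rz":0,"grip":0},{"x":0,"y":0,"z":-0.8,"rx":0,"ry":0,"rz":0,"grip":0},{"x":0,"y":0,"z":-0.8,"rx":0,"ry":0,"rz":0,"grip":0},{"x":0.03,"y":0.85,"z":0,"rx":0,"ry":0,"rz":0,"grip":1},{"x":0.03,"y":0.85,"z":0,"rx":0,"ry":0,"rz":0,"grip":1},{"x":0.03,"y":0.85,"z":0,"rx":0,"ry":0,"rz":0,"grip":1},{"x":0,"y":0.85,"z":0,"rx":0,"ry":0,"rz":0,"grip":1},{"x":0,"y":0.85,"z":0,"rx":0,"ry":0,"rz":0,"grip":1},{"x":0,"y":0.85,"z":0,"rx":0,"ry":0,"rz":0,"grip":1},{"x":0,"y":0,"z":0,"rx":0,"ry":0,"rz":0,"grip":1}]' 10; python3 st.py
python3 - <<'E'
from h import *
cap('wrist','w13.png');cap('scene','s13.png')
i=cv2.imread('pics/s13.png')[180:325,200:390]; cv2.imwrite('pics/s13c.png',cv2.resize(i,None,fx=4,fy=4,interpolation=cv2.INTER_CUBIC))
E
```

```text
time: 19.18
eef_pos: [0.654, 0.1431, 0.1457]
tcp_rot: [3.141, -0.0, 1.757]
contact_force: [-0.2, 0.2, -0.9]
opening: 0.0003
nest x,y -0.0072 -0.1453 z 0.1457 push -0.19 lat 0.15 fz -0.86 19.175
```

View pics/w13.png

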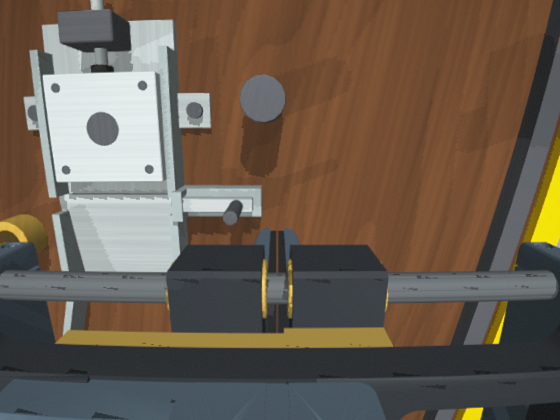

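View pics/s13c.png

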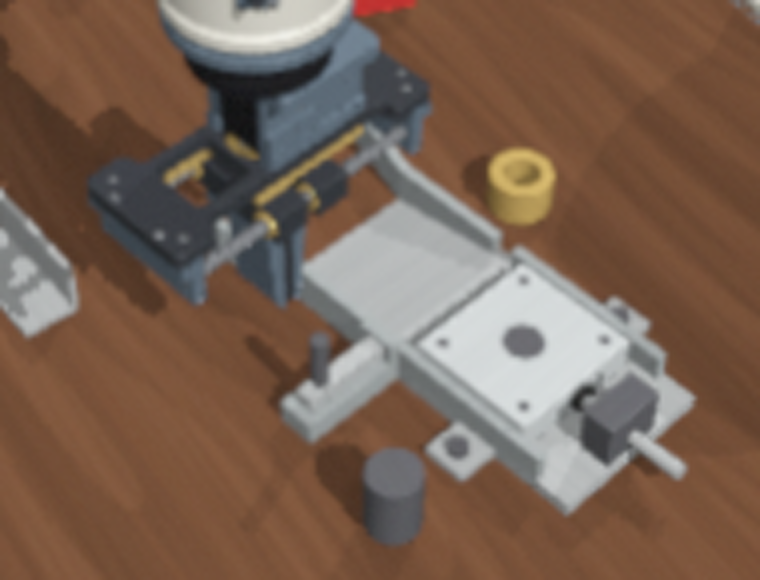

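The plate lies flat in the nest. In the wrist view the peg top is near (237,207). I'll locate it before descending.

```bash
python3 - <<'E'
from h import *
i=cv2.imread('pics/w13.png')
cv2.imwrite('pics/w13c.png',np.hstack([cv2.resize(i[180:260,180:300],None,fx=3.3,fy=4),cv2.resize(i[40:120,30:150],None,fx=3.3,fy=4)]))
c=cap('wrist')
for px,z in [((238,206),.072),((231,219),.03)]:
    p=ray(c,[px],z)[0]; q=p-[.5099,.1233,0]; print(p,'nest',q[0]*-.185+q[1]*.983,q[0]*-.983-q[1]*.185)
E
```

```text
[0.62266194 0.14890336 0.072     ] nest 0.004307147498973686 -0.11558161402264237
[0.61523303 0.12519768 0.03      ] nest -0.01762118631390286 -0.10389343726781154
```

View pics/w13c.png

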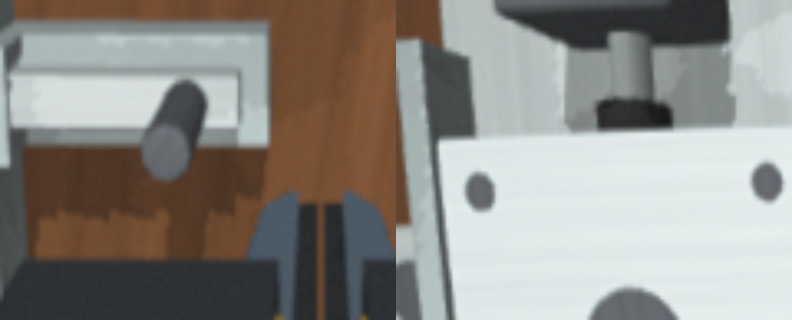

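```bash
python3 - <<'E'
from h import *
c=cap('wrist')
for px,z in [((230,218),.072),((236.5,204.5),.0305)]:
    p=ray(c,[px],z)[0]; q=p-[.5099,.1233,0]; print(p,'nest',q[0]*-.185+q[1]*.983,q[0]*-.983-q[1]*.185)
E
```

```text
[0.61789706 0.13847225 0.072     ] nest -0.005065137709132672 -0.10896797194240031
[0.61781004 0.13934174 0.0305    ] nest -0.00419433049866498 -0.10904329515141037
```

Peg is at nest (-5, -109) mm from both its top and its base, against (-7, -112) expected. I descend beyond it and push.

```bash

python3 -m inch '[{"x":0,"y":0,"z":0.82,"rx":0,"ry":0,"rz":0,"grip":1},{"x":0,"y":0,"z":0.82,"rx":0,"ry":0,"rz":0,"grip":1},{"x":0,"y":0,"z":0.82,"rx":0,"ry":0,"rz":0,"grip":1},{"x":0,"y":0,"z":0.82,"rx":0,"ry":0,"rz":0,"grip":1},{"x":0,"y":-0.1,"z":0,"rx":0,"ry":0,"rz":0,"grip":1},{"x":0,"y":-0.1,"z":0,"rx":0,"ry":0,"rz":0,"grip":1},{"x":0,"y":-0.1,"z":0,"rx":0,"ry":0,"rz":0,"grip":1},{"x":0,"y":-0.1,"z":0,"rx":0,"ry":0,"rz":0,"grip":1},{"x":0,"y":-0.1,"z":0,"rx":0,"ry":0,"rz":0,"grip":1},{"x":0,"y":-0.1,"z":0,"rx":0,"ry":0,"rz":0,"grip":1},{"x":0,"y":-0.1,"z":0,"rx":0,"ry":0,"rz":0,"grip":1},{"x":0,"y":-0.1,"z":0,"rx":0,"ry":0,"rz":0,"grip":1}]'; python3 st.py
python3 -m inch '[{"x":0,"y":-0.1,"z":0,"rx":0,"ry":0,"rz":0,"grip":1},{"x":0,"y":-0.1,"z":0,"rx":0,"ry":0,"rz":0,"grip":1},{"x":0,"y":-0.1,"z":0,"rx":0,"ry":0,"rz":0,"grip":1},{"x":0,"y":-0.1,"z":0,"rx":0,"ry":0,"rz":0,"grip":1},{"x":0,"y":-0.1,"z":0,"rx":0,"ry":0,"rz":0,"grip":1},{"x":0,"y":-0.1,"z":0,"rx":0,"ry":0,"rz":0,"grip":1}]'; python3 st.py
```

```text
time: 20.88
eef_pos: [0.6295, 0.1389, 0.0478]
tcp_rot: [3.141, 0.0, 1.757]
contact_force: [2.3, 1.3, -0.8]
opening: 0.0001
nest x,y -0.0068 -0.1204 z 0.0478 push -0.87 lat -2.49 fz -0.76 20.875
time: 21.62
eef_pos: [0.6114, 0.1356, 0.0478]
tcp_rot: [3.142, -0.0, 1.757]
contact_force: [2.5, 1.8, 1.2]
opening: 0.0008
nest x,y -0.0067 -0.102 z 0.0478 push -1.31 lat -2.83 fz 1.21 21.625
```

```bash

python3 -m inch '[{"x":0,"y":-0.08,"z":0,"rx":0,"ry":0,"rz":0,"grip":1},{"x":0,"y":-0.08,"z":0,"rx":0,"ry":0,"rz":0,"grip":1},{"x":0,"y":-0.08,"z":0,"rx":0,"ry":0,"rz":0,"grip":1}]'>/dev/null; python3 st.py
python3 -m inch '[{"x":0,"y":-0.04,"z":0,"rx":0,"ry":0,"rz":0,"grip":1}]'>/dev/null; python3 st.py
python3 -m inch '[{"x":0,"y":-0.04,"z":0,"rx":0,"ry":0,"rz":0,"grip":1}]'>/dev/null; python3 st.py
python3 - <<'E'
from h import *
cap('wrist','w14.png')
E
```

```text
nest x,y -0.0067 -0.0949 z 0.0477 push -0.41 lat -2.96 fz 1.7 22.0
nest x,y -0.0068 -0.0936 z 0.0477 push -1.31 lat -3.12 fz 1.78 22.125
nest x,y -0.0067 -0.0925 z 0.0477 push -1.18 lat -3.13 fz 2.18 22.25
```

View pics/w14.png

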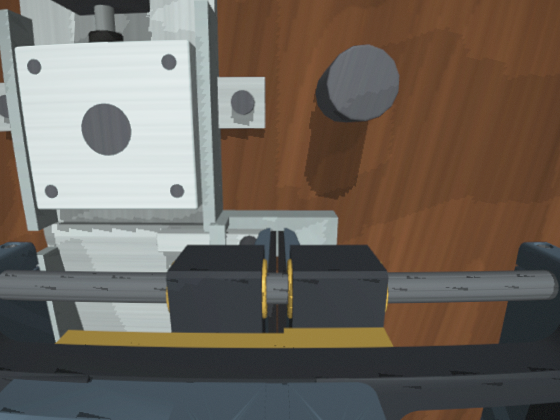

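```bash

python3 -m inch '[{"x":0,"y":-0.04,"z":0,"rx":0,"ry":0,"rz":0,"grip":1}]'>/dev/null; python3 st.py
python3 -m inch '[{"x":0,"y":-0.03,"z":0,"rx":0,"ry":0,"rz":0,"grip":1}]'>/dev/null; python3 st.py
python3 -m inch '[{"x":0,"y":-0.03,"z":0,"rx":0,"ry":0,"rz":0,"grip":1}]'>/dev/null; python3 st.py
python3 -m inch '[{"x":0,"y":-0.03,"z":0,"rx":0,"ry":0,"rz":0,"grip":1}]'>/dev/null; python3 st.py
```

```text
nest x,y -0.0068 -0.0914 z 0.0477 push -1.87 lat -1.95 fz 1.17 22.425
nest x,y -0.0068 -0.0904 z 0.0477 push -2.02 lat -3.05 fz 1.21 22.55
nest x,y -0.0068 -0.0895 z 0.0477 push -0.75 lat -3.7 fz 1.89 22.675
nest x,y -0.0067 -0.0887 z 0.0477 push -1.31 lat -3.32 fz 1.52 22.8
```

```bash

python3 -m inch '[{"x":0,"y":-0.03,"z":0,"rx":0,"ry":0,"rz":0,"grip":1}]'>/dev/null; python3 st.py
python3 -m inch '[{"x":0,"y":-0.03,"z":0,"rx":0,"ry":0,"rz":0,"grip":1}]'>/dev/null; python3 st.py
python3 -m inch '[{"x":0,"y":-0.03,"z":0,"rx":0,"ry":0,"rz":0,"grip":1}]'>/dev/null; python3 st.py
```

```text
nest x,y -0.0067 -0.0877 z 0.0477 push -1.85 lat -2.17 fz 1.58 22.925
nest x,y -0.0067 -0.0868 z 0.0477 push -0.85 lat -2.61 fz 0.87 23.05
nest x,y -0.0067 -0.086 z 0.0477 push -2.57 lat -4.63 fz 2.81 23.175
```

```bash

python3 -m inch '[{"x":0,"y":-0.03,"z":0,"rx":0,"ry":0,"rz":0,"grip":1}]'>/dev/null; python3 st.py
python3 -m inch '[{"x":0,"y":-0.03,"z":0,"rx":0,"ry":0,"rz":0,"grip":1}]'>/dev/null; python3 st.py
```

```text
nest x,y -0.0067 -0.0858 z 0.0479 push -1.68 lat -7.48 fz 0.42 23.3
nest x,y -0.0067 -0.0856 z 0.048 push -2.5 lat -11.13 fz -2.9 23.425
```

The bolt has hit its hard end: the force rose from about 3 to 11 N while the tool stalled. I let go, retreat and inspect.

```bash

python3 -m inch '[{"x":0,"y":0.05,"z":0,"rx":0,"ry":0,"rz":0,"grip":1},{"x":0,"y":0.3,"z":0,"rx":0,"ry":0,"rz":0,"grip":1},{"x":0,"y":0.5,"z":0,"rx":0,"ry":0,"rz":0,"grip":1},{"x":0,"y":0,"z":-0.9,"rx":0,"ry":0,"rz":0,"grip":1},{"x":0,"y":0,"z":-0.9,"rx":0,"ry":0,"rz":0,"grip":1},{"x":0,"y":0,"z":-0.9,"rx":0,"ry":0,"rz":0,"grip":1},{"x":0,"y":0,"z":-0.9,"rx":0,"ry":0,"rz":0,"grip":1},{"x":-1,"y":-0.3,"z":-0.4,"rx":0,"ry":0,"rz":0,"grip":1},{"x":-1,"y":-0.3,"z":-0.4,"rx":0,"ry":0,"rz":0,"grip":1},{"x":-0.5,"y":-0.6,"z":0,"rx":0,"ry":0,"rz":0,"grip":1},{"x":0,"y":-0.6,"z":0,"rx":0,"ry":0,"rz":0,"grip":1},{"x":0,"y":0,"z":0,"rx":0,"ry":0,"rz":0,"grip":1}]'; python3 st.py
python3 - <<'E'
from h import *
cap('wrist','w15.png');cap('scene','s15.png')
i=cv2.imread('pics/s15.png')[180:325,200:390]; cv2.imwrite('pics/s15c.png',cv2.resize(i,None,fx=4,fy=4,interpolation=cv2.INTER_CUBIC))
E
```

```text
time: 24.92
eef_pos: [0.5788, 0.0529, 0.1797]
tcp_rot: [-3.14, -0.0, 1.756]
contact_force: [-0.3, -0.3, 0.3]
opening: 0.0006
nest x,y -0.082 -0.0547 z 0.1797 push 0.22 lat 0.31 fz 0.33 24.925
```

View pics/w15.png

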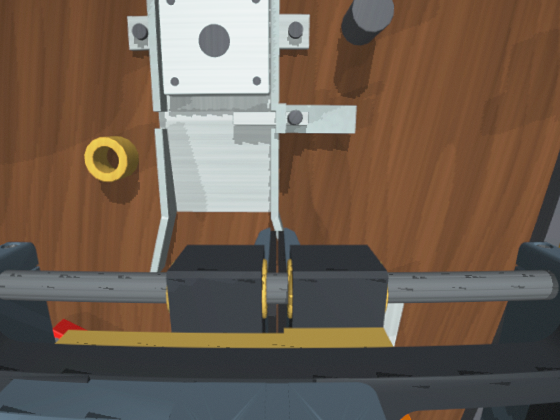

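View pics/s15c.png

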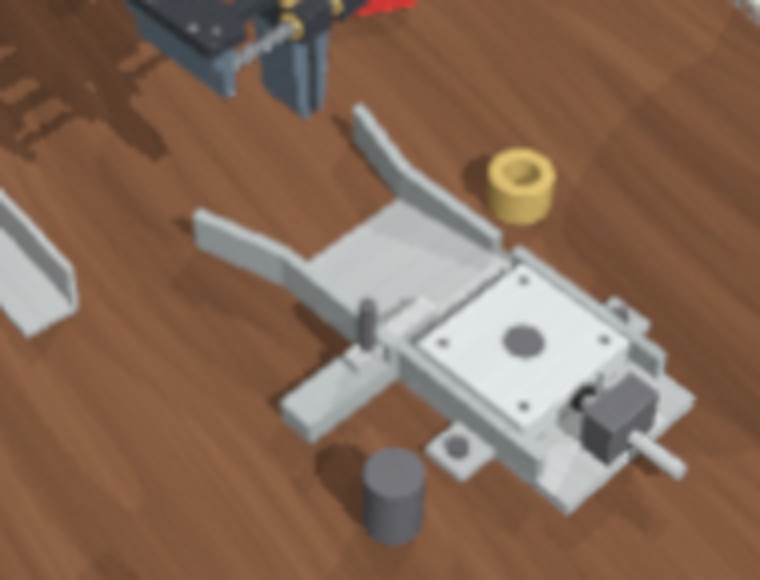

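```bash

python3 -m inch '[{"x":1,"y":-0.7,"z":0,"rx":0,"ry":0,"rz":0,"grip":1},{"x":1,"y":-0.7,"z":0,"rx":0,"ry":0,"rz":0,"grip":1},{"x":0,"y":0,"z":0,"rx":0,"ry":0,"rz":0,"grip":1}]'; python3 st.py
python3 - <<'E'
from h import *
c=cap('wrist','w16.png')
i=cv2.imread('pics/w16.png'); cv2.imwrite('pics/w16c.png',cv2.resize(i[0:230,130:400],None,fx=2.6,fy=2.6,interpolation=cv2.INTER_CUBIC))
E
```

```text
time: 25.4
eef_pos: [0.5264, 0.1061, 0.1797]
tcp_rot: [-3.141, -0.0, 1.759]
contact_force: [0.4, 0.6, 0.9]
opening: 0.0006
nest x,y -0.02 -0.0131 z 0.1797 push -0.49 lat -0.53 fz 0.89 25.4
```

View pics/w16c.png

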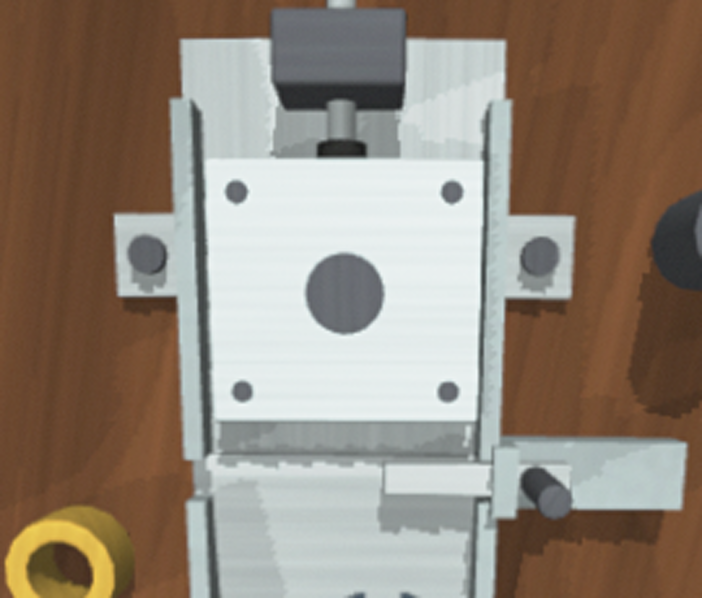

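```bash
python3 - <<'E'
from h import *
c=cap('wrist')
for n,u,v,z in [('tip',384,479,.0305),('peg top',553,500,.072),('plate c',345,293,.035),('plate front mid',343,158,.035),('plate rear',346,421,.035)]:
    q=ray(c,[[130+u/2.6,v/2.6]],z)[0]-[.5099,.1233,0]; print(n,'nest',round(q[0]*-.185+q[1]*.983,4),round(q[0]*-.983-q[1]*.185,4))
E
```

```text
tip nest -0.006 -0.0164
peg top nest -0.0058 -0.0716
plate c nest 0.0608 -0.0025
plate front mid nest 0.1056 -0.0021
plate rear nest 0.016 -0.0025
```

The bolt tip is at y = -16.4 mm and the peg at -71.6 mm, against -16 and -72 for fully across. The plate centre is at x = 60.8 mm and it lies flat. The robot is touching nothing, so I hand in the job.

```bash
python3 -c "
from cell import arm
print(arm.sign_off())"
```

```text
the job is handed in; nothing more can be done
None
```

The plate is in the nest against the stop screw and the retaining bolt is fully across behind it. I handed the job in at about 25 s, with the arm clear and touching nothing.

- **Pushing:** I slid the plate along the bench, up the ramp and over the lip without lifting it. The push was typically 2–8 N, with one brief reading of 23 N as the plate tipped over the lip, before it reached the stop.
- **Pressing on the stop:** The push rose from about 4.3 to 10–12 N over roughly 1 mm. About 4 N of that was sliding friction, so the screw itself took an estimated 6–8 N.
- **Bolt:** I pushed it by the peg at about 3 N until it stalled at its hard end at about 11 N, then let go.
- **Last camera check:**
  - The bolt tip is at y = -16.4 mm and the peg at -71.6 mm, against -16 and -72 expected.
  - The plate centre is at x = 60.8 mm (49–63 allowed). It lies flat, with its front edge against the screw face as far as the picture shows.
- **Not measured:** I did not measure the remaining contact force on the stop after letting go. I expect the plate to stay bearing because its friction is enough to hold the rubber compressed.
- **Disagreement:** The top camera placed things about 7 mm off from the wrist camera. I used the wrist camera, which matched the given sizes.
- **Other objects:** I did not touch them, and those in view looked unmoved.

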